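Load and clamp a row of power modules in the wire bonder's workholder

ROBOT

A 7-joint arm with a two-finger parallel gripper is mounted at the origin on the work surface. World frame = base frame: x ahead of the robot, y to its left, z up, the work surface at z = 0. Lengths are in mm, angles in rad, forces in N, time in s.
With the tool pointing down it reaches from about 400 to 875 mm from the base axis. Payload 4.4 kg.
Tool frame: the origin (TCP) lies between the finger pads; the fingertips stand 17 mm ahead of it and the grasp point (between the pads) lies 2 mm behind it; z points along the fingers, y is the line along which they close (so a half turn about z gives the same grasp; the last joint's range is limited). The gripper opens to 85 mm and grips with 20 to 120 N. Pads are 22 mm wide; open, the fingers measure 114 mm over their backs; the gripper's body (76 mm by 85 mm) begins 54 mm behind the grasp point. The pads swing forward as they close: fully open they stand 13 mm farther back than shut.
Start: joints at [-1.191, 0.628, 0.038, 1.517, -0.027, 0.996, -0.02], TCP at [280.247, 586.498, 248.313] pointing down, gripper open.
Joint ranges: [-3.06, 3.06], [-0.37, 2.12], [-1.25, 1.32], [0.18, 2.47], [-1.1, 4.24], [0.23, 1.98], [-2.94, 2.94]. Speed limits (rad/s): [2.57, 2.57, 3.14, 3.14, 3.14, 3.14, 3.14].

INTERFACE

Orientations are given as [roll, pitch, yaw] about the fixed x, y, z axes, in that order (R = Rz(yaw) Ry(pitch) Rx(roll)).
In Python, from cell import sensors, get_image, ctrl gives the robot as it stands.
- The arm moves only by the tool send_rows, never from a script. Its argument "series" is a list of rows, each a list of 3 entries, a list of its own where there are three numbers: the finger opening in mm, from 0 to 85.4, then the shift along the world's x, y, z in units of 60 mm (1.0 is 60 mm), then the turn, a rotation vector about the world's x, y, z in units of 5 degrees (1.0 is 5 degrees). A call has 1 to 8 rows; each row shifts and turns the commanded pose from where the row before left it; what a row does not reach is not made up. A row lasts 1/8 s, in which the tool goes at most 62.5 mm and 10.7 degrees, less where a joint would pass 70% of its speed; a pose out of reach is approached as far as the arm can. A call is refused whole if a number of a shift passes 1 or a number of a turn 1, either way. A call with a gripper value outside its range is refused whole. The fingers move at their own pace and stop on an object; the grip force is fixed at half the most. Time passes only in rows, so rows that do not move let the fingers close. It gives the time, the measured TCP pose, the force, the opening and the grip force at its end, in the units of the state.
- sensors.read_state(): the state, without advancing time (a new reading comes with each control period).
- get_image(name): name is "scene" or "top" or "wrist"; returns a dict with "img" (400x640x3 uint8, red, green, blue), "depth" (400x640 float32, mm along the optical axis (not along the pixel's ray), 0 where there is no reading), "vfov" (degrees; the focal length in pixels is half the picture's height over the tangent of half this angle, whatever the lens; pixels are square), "cx", "cy" (the principal point, pixels), "world_to_cam" (4x4, takes a point from world to camera coordinates). Camera axes: x right, y down, z forward; pixel columns grow to the right and rows downward; lengths in mm; the calibration is good to about 2 mm. A picture is of the moment at which its call begins.
- ctrl.finish_job(): hands the job in; it is judged then, once.
The state is a dict: "clock": time; "qpos": joint angles; "qd": joint speeds; "tau": joint torques, N m; "eef_pos": TCP position; "tool_rot": TCP orientation; "force": force on the tool from outside, world axes, zero at the start; "torque": the same for the moment, N m; "width": finger opening in mm; "gripper_force": force on a finger pad.
Only numpy, scipy, OpenCV 4.12 (cv2) and the standard library are available. Lean on these libraries where they do the work, as an engineer would, in place of code of your own. Each camera call takes 0.05 s, during which the arm holds its last target. There are 200 camera calls.

TASK

Load all the power modules lying on the bench into the wire bonder's workholder: slide its side jaw back, set the modules right way up on the plate in one straight row, their brass-tab ends all towards the yellow stripe and their plain ends flush against the back fence, butted together without gaps up to the fixed end stop, and slide the jaw up against the last one. Only when the row is clamped, flip the vacuum lever fully on (over towards the fence side). Leave everything else on the bench where it is.

Things in the scene. Friction and masses are not known exactly. Their poses are not given: they have to be found in the camera images.
- M1: Open power-module housing, 48 x 34 x 16 mm (x, y, z), about 60 g: a black frame on a silvery metal baseplate, hollow on top with a white ceramic and silvery pads inside. Origin at the centre of its underside, z up. The three brass tabs lie on top of its -x end; the +x end is the plain end. Absent (None) in some starts.
- M2: Open power-module housing, 48 x 34 x 16 mm (x, y, z), about 60 g: a black frame on a silvery metal baseplate, hollow on top with a white ceramic and silvery pads inside. Origin at the centre of its underside, z up. The three brass tabs lie on top of its -x end; the +x end is the plain end. Absent (None) in some starts.
- M3: Open power-module housing, 48 x 34 x 16 mm (x, y, z), about 60 g: a black frame on a silvery metal baseplate, hollow on top with a white ceramic and silvery pads inside. Origin at the centre of its underside, z up. The three brass tabs lie on top of its -x end; the +x end is the plain end. Absent (None) in some starts.
- M4: Open power-module housing, 48 x 34 x 16 mm (x, y, z), about 60 g: a black frame on a silvery metal baseplate, hollow on top with a white ceramic and silvery pads inside. Origin at the centre of its underside, z up. The three brass tabs lie on top of its -x end; the +x end is the plain end. Absent (None) in some starts.
- M5: Open power-module housing, 48 x 34 x 16 mm (x, y, z), about 60 g: a black frame on a silvery metal baseplate, hollow on top with a white ceramic and silvery pads inside. Origin at the centre of its underside, z up. The three brass tabs lie on top of its -x end; the +x end is the plain end. Absent (None) in some starts.
- holder: The wire bonder's workholder, fixed to the bench: aluminium base 155 x 335 x 10 mm carrying a steel plate whose top is 30 mm above the bench. Origin on the bench surface, z up. In its frame the plate spans x -75 to 25, y -150 to 120 mm. The row of modules grows from the end stop towards -y; a module flush with the fence has its centre at x = 1 mm.
- fence (a point): Point on the dark back fence's face (holder x 25, y 0 mm), 36 mm above the bench; axes as the holder's. The face looks to -x; the fence is 12 mm thick, its top 10 mm above the plate. Behind it, x 42 to 64 mm, runs the rail and carriage of the jaw, up to 46 mm above the bench.
- stop (a point): Point on the fixed dark end stop's face (holder x 0, y 95 mm), 36 mm above the bench; axes as the holder's. The face looks to -y and spans x -25 to 25 mm; the stop is 18 mm thick, its top 12 mm above the plate.
- stripe (a point): Point on the middle of the yellow stripe painted along the plate's front edge (holder x -70.5, y 0 mm); axes as the holder's.
- jaw (a joint): Sliding side jaw: the clear width in m between its face and the end stop's face, 0 to 0.215. It slides along the holder's y, opening towards -y, stays where it is left, and drags with about 3 N. The aluminium bar is 46 mm (x) by 18 mm (y), its top 14 mm above the plate. It starts too far in for the row.
- jaw_face (a point): Point on the jaw's face that meets the row (holder x 0, 38 mm above the bench); moves with the jaw; axes as the holder's.
- jaw_knob (a point): Middle of the jaw's red upright knob, 16 mm across, standing from 44 to 66 mm above the bench on the middle of the jaw bar, 9 mm behind its face.
- vacuum (a joint): Vacuum toggle lever beside the end stop (pivot at holder x 0, y 148 mm, 32 mm above the bench): 0 is off, leaning towards the stripe side (-x), 1.0 rad is fully on, leaning towards the fence side (+x). It stays where it is left; about 1.5 N at the ball moves it.
- vacuum_tip (a point): Centre of the lever's green ball, 16 mm across, 45 mm from the pivot; off, it is about 71 mm above the bench.
- spool: Not part of the job, to be left where it is: bare aluminium wire spool 52 mm across, 22 mm high, lying flat. Origin at the centre of its underside.
- toolbox: Not part of the job, to be left where it is: small blue box with a clear lid, 62 x 42 x 18 mm. Origin at the centre of its underside.
- flux: Not part of the job, to be left where it is: small amber jar with a white cap, 36 mm across, 55 mm high. Origin at the centre of its underside.
- tweezers: Not part of the job, to be left where it is: steel tweezers lying flat, about 140 mm long. Origin at the centre of its underside.
- driver: Not part of the job, to be left where it is: orange-handled screwdriver lying flat, 150 mm long. Origin at the centre of its underside.
- dish: Not part of the job, to be left where it is: shallow glass dish 90 mm across, 16 mm high. Origin at the centre of its underside.
There are look-alikes about, which are no part of the job. Leave any purple look-alike of the M1 alone.

How it is judged:
By the outcome, as a careful person would: the job done as asked, in the order asked, and still so for the second after the job is handed in, with the robot touching nothing.
Of M1, M2, M3, M4, M5 only 3 to 5 are there at a start; the rules pass over those that are not, and their reading is None.
At some moment in a run one of M1, M2, M3, M4, M5 may be knocked a few centimetres aside while the robot is not near it.
Once in a run the grip may slacken for a moment while it holds something.
It also fails if it takes over 210 s, if anything falls off the work surface, if the arm or the gripper's body presses on something with over 40 N, if the wrist force passes 120 N, or if a joint passes its speed limit or range.

## Working session

There is one attempt and no reset: what is moved stays moved. The work goes in short steps, Python scripts to look and compute and a tool call to move; the robot and the scene stay as the last step left them, time stands still between calls to the robot, and variables do not carry over. Pictures are saved under pics/ and viewed, at most 14 in all, crops included, and the job is handed in when it is done.

Besides the shell and the picture viewer there is one more tool, called after "Call:" as a command line: name --argument value ..., lists and objects as JSON in quotes. send_rows: Moves the arm, as the interface text tells. Its arguments: {"type":"object","properties":{"series":{"type":"array"}},"required":["series"]}

```bash
ls; mkdir -p pics
cat > h.py <<'E'
import numpy as np,cv2
from cell import sensors,get_image,ctrl
def K(d):
    f=d["img"].shape[0]/2/np.tan(np.radians(d["vfov"])/2); return f,d["cx"],d["cy"]
def ray(d,u,v,z):
    f,cx,cy=K(d); T=np.array(d["world_to_cam"]);R=T[:3,:3];c=-R.T@T[:3,3]
    r=R.T@np.array([(u-cx)/f,(v-cy)/f,1]); return c+r*(z-c[2])/r[2]
def proj(d,p):
    f,cx,cy=K(d);T=np.array(d["world_to_cam"]);q=T[:3,:3]@np.array(p)+T[:3,3]
    return f*q[0]/q[2]+cx,f*q[1]/q[2]+cy
def pts(d):
    f,cx,cy=K(d);T=np.array(d["world_to_cam"]);z=d["depth"];v,u=np.mgrid[:z.shape[0],:z.shape[1]]
    P=np.stack([(u-cx)/f*z,(v-cy)/f*z,z],-1)-T[:3,3]
    return P@T[:3,:3]
def save(n,im,s=1):
    cv2.imwrite("pics/"+n,cv2.resize(im[...,::-1],None,fx=s,fy=s,interpolation=cv2.INTER_CUBIC))
E
python3 - <<'E'
from h import *
for n in ["scene","top"]:
    d=get_image(n);save(n+"0.png",d["img"],1.25);np.save(n+"0.npy",d,allow_pickle=True)
    print(n,d["vfov"],d["cx"],d["cy"],np.round(d["world_to_cam"],3).tolist())
print(sensors.read_state())
E
```

```text
pics
scene 51.76419687463976 313.6732153435533 201.85940018712674 [[0.215, 0.976, -0.01, -102.485], [0.624, -0.146, -0.768, -285.216], [-0.752, 0.159, -0.64, 1435.233], [0.0, 0.0, 0.0, 1.0]]
top 55.927971404334805 318.0814670882879 193.47583169114324 [[-0.005, -1.0, -0.006, 5.033], [-0.992, 0.005, -0.122, 558.365], [0.122, 0.006, -0.992, 890.597], [0.0, 0.0, 0.0, 1.0]]
{'clock': 0.1, 'qpos': array([-1.1908225 ,  0.62925372,  0.03843269,  1.51824479, -0.02700065,
        0.99632384, -0.01996868]), 'qd': array([ 1.70860873e-03, -8.14482808e-04,  1.87704475e-03, -2.14829810e-03,
       -4.40503046e-04, -9.44572728e-04, -7.14608782e-05]), 'tau': array([ 3.66865905e-03, -5.64526427e+01,  1.23052485e+00, -1.93972725e+01,
        1.12929312e-02,  5.45696690e-03, -6.41665324e-06]), 'eef_pos': array([279.98968901, 586.02142297, 247.48817707]), 'tool_rot': array([-3.13988045e+00,  9.27279031e-06,  2.69586009e+00]), 'force': array([-0.57218143,  0.42124913,  0.32396286]), 'torque': array([ 0.02993188, -0.01404497, -0.01298061]), 'gripper_force': 0.0, 'width': 85.4497941452451}
```

View pics/top0.png

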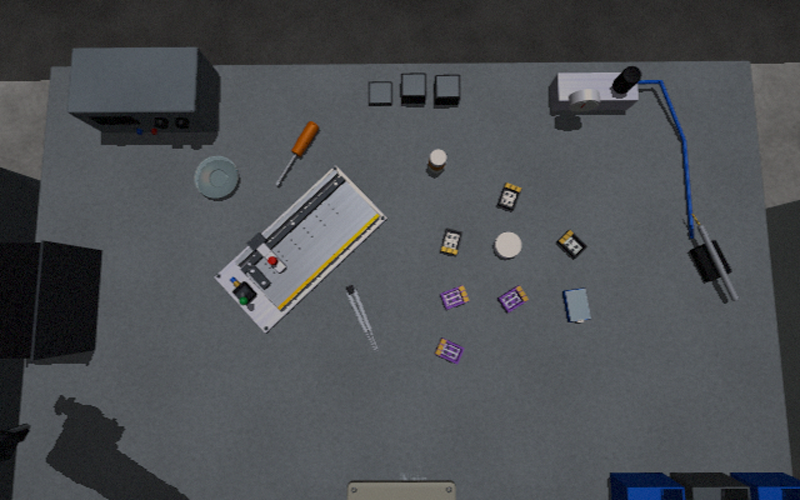

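View pics/scene0.png

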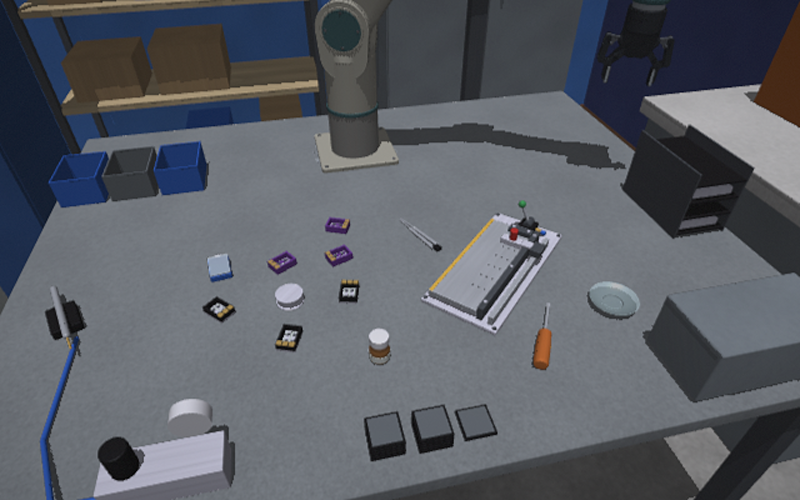

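The black modules (white and silver inside, brass tabs) are at top px/1.25: (451,242), (509,197) and (571,243). The purple ones at (454,298), (512,298) and (449,350) are look-alikes. I'll confirm that in an enlarged crop and measure.

Run:
```python
from h import *
d=np.load("top0.npy",allow_pickle=True).item()
im=d["img"];a=im[130:260,320:490];b=im[50:90,285:385]
save("crop1.png",a,4.5)
P=pts(d);hsv=cv2.cvtColor(im,cv2.COLOR_RGB2HSV)
for u,v in [(304,75),(330,70),(357,72)]: print("box",P[v,u].round())
print("bench",P[250,200].round(),P[200,500].round())
# modules: tall or dark
print("z mod",P[194,361].round(1),P[157,407].round(1),P[194,457].round(1))
dark=(im.max(2)<45).astype(np.uint8);brass=cv2.inRange(hsv,(12,120,90),(30,255,255))
yel=cv2.inRange(hsv,(22,180,120),(34,255,255));red=cv2.inRange(hsv,(0,150,100),(6,255,255));gr=cv2.inRange(hsv,(45,120,60),(80,255,255))
for nm,m,z in [("yel",yel,30),("red",red,66),("gr",gr,75)]:
    n,l,s,c=cv2.connectedComponentsWithStats(m)
    for i in range(1,n):
        if s[i,4]>8: print(nm,c[i].round(1),s[i,4],ray(d,*c[i],z).round(1))
for u,v in [(361,194),(407,157),(457,194)]:
    w=22;H=P[v-w:v+w,u-w:u+w,2]; m=(H>6).astype(np.uint8); br=brass[v-w:v+w,u-w:u+w]
    dk=dark[v-w:v+w,u-w:u+w]
    bc=np.argwhere(br>0).mean(0)[::-1]+[u-w,v-w]
    n,l,s,c=cv2.connectedComponentsWithStats(m|(br>0)|dk);k=1+np.argmax(s[1:,4])
    q=np.argwhere(l==k)[:,::-1]+[u-w,v-w]
    X=np.array([ray(d,*p,14)[:2] for p in q],np.float32);r=cv2.minAreaRect(X)
    print("mod",np.round(r,1) if 0 else r,"tabs",ray(d,*bc,16).round(1))
# stripe line
q=np.argwhere(yel>0)[:,::-1]
X=np.array([ray(d,*p,30)[:2] for p in q]);X=X[(X[:,1]>100)]
X=X.astype(np.float32);print(cv2.minAreaRect(X),len(X))
```

```text
box [878.  38.   2.]
box [875. -30.  37.]
box [872. -99.  31.]
bench [422. 295.  12.] [ 543. -458.    0.]
z mod [ 560.6 -106.6    1. ] [ 655.  -225.8    4.4] [ 558.6 -348.1    6.3]
yel [262.8 208.4] 228 [522.6 138.3  30. ]
red [217.1 207.8] 30 [521.7 240.8  66. ]
gr [194.2 240.3] 30 [445.7 289.4  75. ]
mod ((559.7064208984375, -104.27632141113281), (35.41884231567383, 53.57933044433594), 75.97110748291016) tabs [543.9 -99.7  16. ]
mod ((651.3306274414062, -222.28993225097656), (38.45307922363281, 56.352333068847656), 68.55435180664062) tabs [ 671.7 -231.1   16. ]
mod ((554.0733032226562, -345.1190185546875), (50.4691047668457, 41.779022216796875), 43.24890899658203) tabs [ 570.5 -334.1   16. ]
((495.1656188964844, 166.64181518554688), (5.802349090576172, 184.96363830566406), 43.689022064208984) 158
```

View pics/crop1.png

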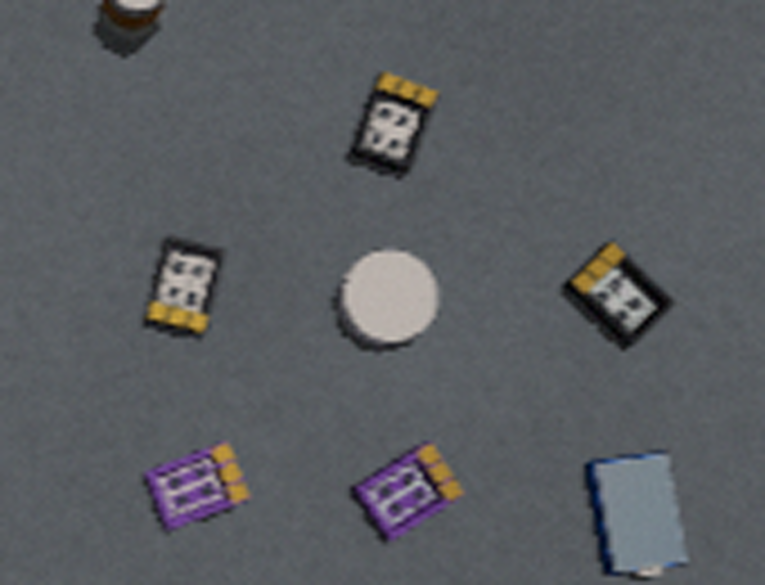

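A, B and C each have brass tabs, a white inside and lie right way up. Next I'll fly the wrist camera over the holder, turning to yaw 222°.

Call:
send_rows --series '[[85, [0.67, -0.95, 0.2], [0, 0, 1]], [85, [0.67, -0.95, 0.2], [0, 0, 1]], [85, [0.67, -0.95, 0.2], [0, 0, 1]], [85, [0.67, -0.95, 0.2], [0, 0, 1]], [85, [0.67, -0.95, 0.2], [0, 0, 1]], [85, [0.67, -0.95, 0.2], [0, 0, 1]], [85, [0, 0, 0], [0, 0, 1]], [85, [0, 0, 0], [0, 0, 1]]]'

```text
clock: 1.1
eef_pos: [493.7, 283.2, 311.7]
tool_rot: [-3.141, -0.001, -2.889]
force: [-0.4, 0.6, 0.6]
width: 85.1
gripper_force: 0.0
```

Call:
send_rows --series '[[85, [0, 0, 0], [0, 0, 1]], [85, [0, 0, 0], [0, 0, 1]], [85, [0, 0, 0], [0, 0, 1]], [85, [0, 0, 0], [0, 0, 1]], [85, [0, 0, 0], [0, 0, 1]], [85, [0, 0, 0], [0, 0, 0.5]], [85, [0, 0, 0], [0, 0, 0]]]'

```text
clock: 1.98
eef_pos: [493.1, 284.2, 311.5]
tool_rot: [3.141, -0.001, -2.41]
force: [1.3, -0.3, 0.1]
width: 85.3
gripper_force: 0.0
```

Run:
```python
from h import *
d=get_image("wrist");save("w1.png",d["img"]);np.save("w1.npy",d,allow_pickle=True)
print(d["vfov"],np.round(d["world_to_cam"],3).tolist())
s=sensors.read_state();print(s["clock"],s["eef_pos"],s["tool_rot"],s["qpos"])
```

```text
63.49420001395872 [[-0.668, 0.744, 0.001, 117.509], [0.708, 0.635, 0.31, -589.312], [0.23, 0.207, -0.951, 268.805], [0.0, 0.0, 0.0, 1.0]]
2.025 [493.12873606 284.27418979 311.59269226] [ 3.14144854e+00 -7.02561032e-04 -2.41029161e+00] [-0.41039299  0.45376354 -0.24281506  1.65993865  0.12218301  1.04349079
  1.61085302]
```

View pics/w1.png

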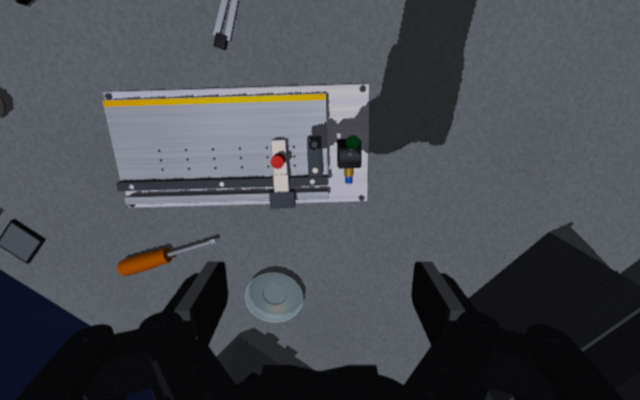

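The wrist view shows the stripe at (105..327, ~100), knob at (278,161), jaw bar, end stop at (315,155), and the lever ball, dark green in shadow, at (353,143).

```bash
cat >> h.py <<'E'
def holder(d,roi=None):
    hsv=cv2.cvtColor(d["img"],cv2.COLOR_RGB2HSV);y=cv2.inRange(hsv,(22,170,90),(34,255,255))
    n,l,s,c=cv2.connectedComponentsWithStats(cv2.morphologyEx(y,cv2.MORPH_CLOSE,np.ones((5,5))));k=1+np.argmax(s[1:,4])
    X=np.array([ray(d,*p,30)[:2] for p in np.argwhere(l==k)[:,::-1]],np.float32)
    return cv2.minAreaRect(X)
def blob(d,lo,hi,z,amin=8):
    hsv=cv2.cvtColor(d["img"],cv2.COLOR_RGB2HSV);n,l,s,c=cv2.connectedComponentsWithStats(cv2.inRange(hsv,lo,hi))
    return [(c[i].round(1),s[i,4],ray(d,*c[i],z).round(1)) for i in range(1,n) if s[i,4]>=amin]
E
python3 - <<'E'
from h import *
d=np.load("w1.npy",allow_pickle=True).item()
r=holder(d);print(r)
print("red",blob(d,(0,150,60),(6,255,255),64)); print("green",blob(d,(45,120,20),(80,255,255),71))
(cx,cy),(w,h),a=r
# long axis direction
b=cv2.boxPoints(r);e=[b[1]-b[0],b[2]-b[1]];L=max(e,key=np.linalg.norm);L=L/np.linalg.norm(L)
if L[1]<0:L=-L
psi=np.arctan2(-L[0],L[1]);ex=np.array([np.cos(psi),np.sin(psi)]);ey=L
O=np.array([cx,cy])+70.5*ex+15*ey
print("psi",np.degrees(psi),"O",O)
for n,p in [("knob",blob(d,(0,150,60),(6,255,255),64)),("ball",blob(d,(45,120,20),(80,255,255),71))]:
    for q in p: print(n,(q[2][:2]-O)@ex,(q[2][:2]-O)@ey)
# reproject known corners: base corners & plate & stop & fence to check
f=lambda x,y,z:np.append(O+x*ex+y*ey,z)
im=d["img"].copy()
for p in [(25,95,40),(25,-150,40),(37,-150,40),(-25,95,42),(25,113,42),(-75,-150,30),(-75,120,30),(0,148,32)]:
    u,v=proj(d,f(*p));cv2.circle(im,(round(u),round(v)),1,(255,0,255),-1)
save("w1c.png",im[70:220,90:390],2.6)
E
```

```text
((522.107177734375, 139.441162109375), (6.265611171722412, 268.3159484863281), 43.51506042480469)
red [(array([277.4, 160.9]), np.int32(126), array([520.5, 243.1,  64. ]))]
green [(array([352.5, 142.2]), np.int32(148), array([445.8, 292.3,  71. ]))]
psi 43.515057 O [562.90513611 198.86150265]
knob -0.2917203628510876 61.27932218588024
ball -20.587245228239937 148.39316793954998
```

View pics/w1c.png

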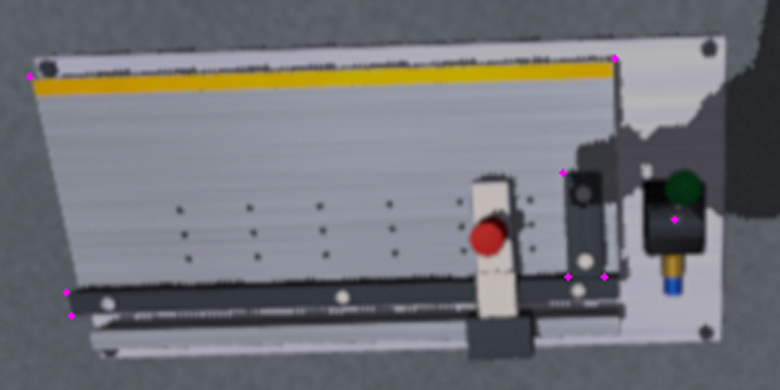

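Call:
send_rows --series '[[50, [0.15, -0.23, -0.5], [0, 0, 0.32]], [50, [0.15, -0.23, -0.5], [0, 0, 0]], [50, [0.16, -0.23, -0.5], [0, 0, 0]], [50, [0, 0, -0.6], [0, 0, 0]], [50, [0, 0, -0.6], [0, 0, 0]], [50, [0, 0, -0.5], [0, 0, 0]], [50, [0, 0, -0.4], [0, 0, 0]], [50, [0, 0, 0], [0, 0, 0]]]'

```text
clock: 3.02
eef_pos: [519.6, 242.4, 94.2]
tool_rot: [3.141, -0.004, -2.382]
force: [0.7, -0.3, 0.2]
width: 49.8
gripper_force: 0.0
```

Call:
send_rows --series '[[50, [0.01, 0.01, -0.25], [0, 0, 0]], [50, [0, 0, -0.2], [0, 0, 0]], [10, [0, 0, 0], [0, 0, 0]], [10, [0, 0, 0], [0, 0, 0]], [10, [0, 0, 0], [0, 0, 0]], [10, [0, 0, 0], [0, 0, 0]]]'

```text
clock: 3.78
eef_pos: [521.6, 243.7, 69.3]
tool_rot: [-3.141, 0.001, -2.382]
force: [0.1, 0.2, 2.2]
width: 12.7
gripper_force: 58.6
```

Call:
send_rows --series '[[10, [0.1, -0.106, 0], [0, 0, 0]], [10, [0.3, -0.316, 0], [0, 0, 0]], [10, [0.35, -0.368, 0], [0, 0, 0]], [10, [0.35, -0.368, 0], [0, 0, 0]], [10, [0.35, -0.368, 0], [0, 0, 0]], [10, [0.35, -0.368, 0], [0, 0, 0]], [10, [0.3, -0.316, 0], [0, 0, 0]], [10, [0, 0, 0], [0, 0, 0]]]'

```text
clock: 4.78
eef_pos: [650.4, 108.3, 69.3]
tool_rot: [-3.138, 0.003, -2.385]
force: [3.1, -2.6, 1.8]
width: 13.4
gripper_force: 59.5
```

Call:
send_rows --series '[[40, [0, 0, 0], [0, 0, 0]], [40, [0, 0, 0], [0, 0, 0]], [40, [0, 0, 0.4], [0, 0, 0]], [60, [0, 0, 0.8], [0, 0, 0]], [60, [0, -0.2, 0.8], [0, 0, -1]], [60, [-0.2, -0.6, 0.6], [0, 0, -1]], [60, [-0.4, -0.6, 0.3], [0, 0, -1]], [60, [-0.4, -0.6, 0], [0, 0, -1]]]'

```text
clock: 5.78
eef_pos: [587.0, -9.0, 244.6]
tool_rot: [-3.141, 0.002, -2.732]
force: [-0.3, -0.7, -0.6]
width: 60.1
gripper_force: 0.0
```

Call:
send_rows --series '[[60, [-0.4, -0.6, 0], [0, 0, -1]], [60, [-0.4, -0.5, 0], [0, 0, -1]], [60, [-0.3, -0.3, 0], [0, 0, -1]], [60, [0, 0, 0], [0, 0, -1]], [60, [0, 0, 0], [0, 0, -1]], [60, [0, 0, 0], [0, 0, -1]], [60, [0, 0, 0], [0, 0, -1]], [60, [0, 0, 0], [0, 0, -0.9]]]'

```text
clock: 6.78
eef_pos: [520.7, -91.8, 242.7]
tool_rot: [3.142, -0.001, 2.862]
force: [-0.2, 0.5, 0.0]
width: 60.1
gripper_force: 0.0
```

```bash
cat >> h.py <<'E'
def modules(d,z=15,show=None):
    """rectangles of dark frame+brass+white blobs on the bench, via brass: returns centre, long axis yaw (+x = away from tabs)"""
    im=d["img"];hsv=cv2.cvtColor(im,cv2.COLOR_RGB2HSV)
    br=cv2.inRange(hsv,(12,110,60),(30,255,255))
    n,l,s,c=cv2.connectedComponentsWithStats(cv2.morphologyEx(br,cv2.MORPH_CLOSE,np.ones((7,7))))
    ppm=lambda p:np.linalg.norm(ray(d,p[0]+1,p[1],z)-ray(d,p[0],p[1],z))
    fg=((im.max(2)<42)|(im.min(2)>135)|(br>0)).astype(np.uint8)
    fg=cv2.morphologyEx(fg,cv2.MORPH_CLOSE,np.ones((5,5)))
    n2,l2,s2,c2=cv2.connectedComponentsWithStats(fg);out=[]
    for i in range(1,n):
        mm=ppm(c[i])
        A=s[i,4]*mm*mm
        if not 120<A<600: continue
        k=np.bincount(l2[l==i]).argmax()
        m=(l2==k).astype(np.uint8);cs=max(cv2.findContours(m,cv2.RETR_EXTERNAL,cv2.CHAIN_APPROX_NONE)[0],key=cv2.contourArea)[:,0]
        X=np.array([ray(d,*p,z)[:2] for p in cs],np.float32);r=cv2.minAreaRect(X)
        b=cv2.boxPoints(r);e=max([b[1]-b[0],b[2]-b[1]],key=np.linalg.norm)
        t=ray(d,*c[i],z)[:2]
        # brass strip axis (34 wide) independent yaw
        Y=np.array([ray(d,*p,16)[:2] for p in np.argwhere(l==i)[:,::-1]],np.float32);rb=cv2.minAreaRect(Y)
        bb=cv2.boxPoints(rb);eb=max([bb[1]-bb[0],bb[2]-bb[1]],key=np.linalg.norm);eb=np.array([eb[1],-eb[0]])
        fx=lambda e:np.degrees(np.arctan2(*((e if e@(np.array(r[0])-t)>0 else -e)[::-1])))
        out.append(dict(px=c[i].round(),c=np.round(r[0],1),size=np.round(r[1],1),yaw=round(float(fx(e)),1),tab=np.round(rb[0],1),tabsz=np.round(rb[1],1),tabyaw=round(float(fx(eb)),1)))
    return out
E
python3 - <<'E'
from h import *
d=get_image("wrist");np.save("w2.npy",d,allow_pickle=True);save("w2.png",d["img"])
for m in modules(d):print(m)
s=sensors.read_state();print(s["eef_pos"],np.degrees(s["tool_rot"]))
t=get_image("top");print(blob(t,(0,150,60),(6,255,255),64))
E
```

```text
{'px': array([284.,  11.]), 'c': array([357.6, -96.7]), 'size': array([44.5, 23.2]), 'yaw': -106.0, 'tab': array([359.5, -81.1]), 'tabsz': array([ 9. , 19.4]), 'tabyaw': -114.9}
{'px': array([273., 124.]), 'c': array([ 457. , -125.8]), 'size': array([31.2, 10.7]), 'yaw': -159.9, 'tab': array([ 457.1, -125.8]), 'tabsz': array([31.1, 10.3]), 'tabyaw': 110.1}
{'px': array([172., 153.]), 'c': array([ 447.8, -227.4]), 'size': array([31.2, 43.2]), 'yaw': 121.7, 'tab': array([ 456.5, -241.2]), 'tabsz': array([31.1,  9.8]), 'tabyaw': 121.7}
{'px': array([319., 191.]), 'c': array([ 558.9, -103.5]), 'size': array([32.1, 48.8]), 'yaw': -16.0, 'tab': array([543.7, -99.1]), 'tabsz': array([32. , 10.7]), 'tabyaw': -16.0}
{'px': array([141., 262.]), 'c': array([ 554. , -343.4]), 'size': array([49.8, 41.8]), 'yaw': -137.2, 'tab': array([ 569.4, -334. ]), 'tabsz': array([11. , 32.9]), 'tabyaw': -137.9}
[520.71443335 -91.81850192 242.70200036] [ 1.79999774e+02 -7.39914275e-02  1.63872498e+02]
[(array([274.2, 154.8]), np.int32(29), array([649. , 107.3,  64. ]))]
```

View pics/w2.png

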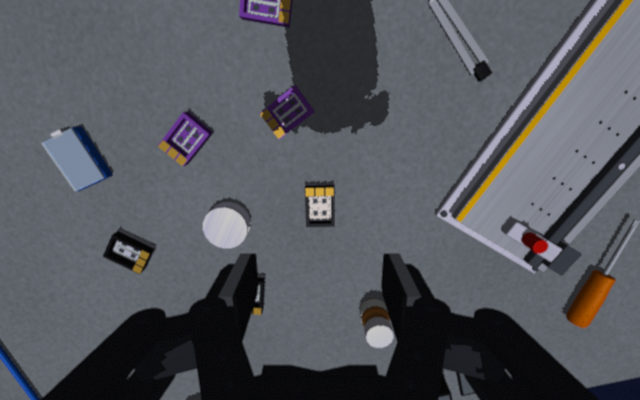

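A (319,205) has its tabs up-image, matches the description, and measures 49x32 mm. The jaw is open (knob at top px (274,155)). Going down on A.

Call:
send_rows --series '[[60, [0.33, -0.1, -0.4], [0, 0, 0]], [60, [0.33, -0.1, -0.6], [0, 0, 0]], [60, [0, 0, -0.7], [0, 0, 0]], [60, [0, 0, -0.7], [0, 0, 0]], [60, [0, 0, -0.6], [0, 0, 0]], [60, [0, 0, -0.4], [0, 0, 0]], [60, [0, 0, -0.2], [0, 0, 0]], [60, [0, 0, 0], [0, 0, 0]]]'

```text
clock: 7.88
eef_pos: [560.6, -104.5, 26.5]
tool_rot: [3.142, -0.001, 2.864]
force: [0.4, 0.4, 0.3]
width: 60.1
gripper_force: 0.0
```

Call:
send_rows --series '[[60, [0, 0, -0.12], [0, 0, 0]], [25, [0, 0, 0], [0, 0, 0]], [25, [0, 0, 0], [0, 0, 0]], [25, [0, 0, 0], [0, 0, 0]], [25, [0, 0, 0], [0, 0, 0]], [25, [0, 0, 0], [0, 0, 0]], [25, [0, 0, 0.2], [0, 0, 0]], [25, [0, 0, 0], [0, 0, 0]]]'

```text
clock: 8.88
eef_pos: [561.7, -105.1, 32.7]
tool_rot: [3.141, 0.002, 2.863]
force: [0.6, -1.3, -0.3]
width: 32.5
gripper_force: 60.3
```

Call:
send_rows --series '[[25, [0, 0, 0.4], [0, 0, 0]], [25, [0, 0, 0.5], [0, 0, 0.5]], [25, [0, 0.1, 0.6], [0, 0, 1]], [25, [0, 0.4, 0], [0, 0, 1]], [25, [-0.1, 0.6, 0], [0, 0, 1]], [25, [-0.1, 0.7, 0], [0, 0, 1]], [25, [-0.1, 0.7, 0], [0, 0, 1]], [25, [-0.1, 0.7, 0], [0, 0, 1]]]'

```text
clock: 9.88
eef_pos: [535.7, 89.4, 120.6]
tool_rot: [3.141, -0.002, -2.848]
force: [0.1, 0.1, -0.1]
width: 32.5
gripper_force: 60.5
```

Call:
send_rows --series '[[25, [-0.1, 0.7, 0], [0, 0, 1]], [25, [-0.1, 0.7, 0], [0, 0, 1]], [25, [-0.08, 0.6, 0], [0, 0, 1]], [25, [0, 0.3, 0], [0, 0, 1]], [25, [0, 0.16, 0], [0, 0, 1]], [25, [0, 0, 0], [0, 0, 0.4]], [25, [0, 0, 0], [0, 0, 0]], [25, [0, 0, 0], [0, 0, 0]]]'

```text
clock: 10.88
eef_pos: [520.1, 233.9, 121.4]
tool_rot: [-3.142, -0.001, -2.383]
force: [-0.5, -0.4, -0.7]
width: 32.2
gripper_force: 60.4
```

Call:
send_rows --series '[[25, [0.01, 0.01, -0.4], [0, 0, 0]], [25, [0, 0, -0.4], [0, 0, 0]], [25, [0, 0, -0.2], [0, 0, 0]], [25, [0, 0, -0.1], [0, 0, 0]], [25, [0, 0, 0], [0, 0, 0]]]'

```text
clock: 11.5
eef_pos: [520.9, 235.3, 55.8]
tool_rot: [-3.142, -0.0, -2.382]
force: [-0.9, -0.1, -0.4]
width: 31.9
gripper_force: 60.4
```

Call:
send_rows --series '[[25, [0, 0, -0.025], [0, 0, 0]], [25, [0, 0, -0.025], [0, 0, 0]], [25, [0, 0, 0], [0, 0, 0]]]'

```text
clock: 11.88
eef_pos: [520.9, 235.3, 52.9]
tool_rot: [-3.142, 0.0, -2.381]
force: [-0.2, -0.1, -0.9]
width: 33.1
gripper_force: 39.7
```

Call:
send_rows --series '[[25, [0, 0, 0], [0, 0, 0]], [25, [0, 0, 0], [0, 0, 0]], [25, [0, 0, -0.02], [0, 0, 0]], [25, [0, 0, 0], [0, 0, 0]]]'

```text
clock: 12.38
eef_pos: [520.8, 235.2, 51.4]
tool_rot: [3.142, -0.0, -2.381]
force: [0.6, -0.0, -1.7]
width: 32.6
gripper_force: 65.7
```

Call:
send_rows --series '[[25, [0.036, 0.034, 0], [0, 0, 0]], [25, [0.024, 0.023, 0], [0, 0, 0]], [25, [0, 0, 0], [0, 0, 0]]]'

```text
clock: 12.75
eef_pos: [524.6, 239.0, 51.5]
tool_rot: [3.142, 0.0, -2.381]
force: [0.1, -0.4, -1.1]
width: 32.1
gripper_force: 65.7
```

Call:
send_rows --series '[[25, [0.015, 0.014, 0], [0, 0, 0]], [25, [0.012, 0.011, 0], [0, 0, 0]], [25, [0, 0, 0], [0, 0, 0]]]'

```text
clock: 13.12
eef_pos: [525.8, 239.9, 51.4]
tool_rot: [3.142, -0.001, -2.381]
force: [-0.1, -1.0, -0.2]
width: 32.2
gripper_force: 65.8
```

Call:
send_rows --series '[[25, [0.015, 0.014, 0], [0, 0, 0]], [25, [0, 0, 0], [0, 0, 0]]]'

```text
clock: 13.38
eef_pos: [525.9, 240.0, 51.2]
tool_rot: [3.141, -0.003, -2.381]
force: [-3.0, -2.6, 1.3]
width: 32.4
gripper_force: 66.0
```

Call:
send_rows --series '[[25, [0.012, 0.011, 0], [0, 0, 0]], [25, [0, 0, 0], [0, 0, 0]]]'

```text
clock: 13.62
eef_pos: [525.9, 240.0, 51.0]
tool_rot: [3.141, -0.005, -2.382]
force: [-4.4, -3.4, 0.8]
width: 32.5
gripper_force: 66.1
```

Call:
send_rows --series '[[42, [0, 0, 0], [0, 0, 0]], [42, [0, 0, 0], [0, 0, 0]], [42, [0, 0, 0.2], [0, 0, 0]], [42, [0, 0, 0.5], [0, 0, 0]], [60, [0, 0, 0.8], [0, 0, 0]], [60, [0, -0.2, 0.8], [0, 0, 0]], [60, [-0.2, -0.5, 0.4], [0, 0, 0]], [60, [-0.2, -0.7, 0], [0, 0, 0]]]'

```text
clock: 14.62
eef_pos: [505.3, 158.9, 216.9]
tool_rot: [-3.139, 0.007, -2.379]
force: [0.6, -0.8, -0.4]
width: 59.9
gripper_force: 0.0
```

Run:
```python
from h import *
s=sensors.read_state();print(s["eef_pos"],np.degrees(s["tool_rot"]),s["width"])
d=get_image("wrist");np.save("w3.npy",d,allow_pickle=True);save("w3.png",d["img"])
for m in modules(d,45):print("plate-level",m)
t=get_image("top")
for m in modules(t):print("top",m)
```

```text
[505.28325305 158.91470483 216.87002323] [-179.85176163    0.41186876 -136.31313289] 59.929782392453006
plate-level {'px': array([364., 232.]), 'c': array([598., 245.]), 'size': array([296.1, 781.6]), 'yaw': -46.2, 'tab': array([518.9, 239.4]), 'tabsz': array([10.8, 35.6]), 'tabyaw': 43.7}
top {'px': array([410., 149.]), 'c': array([ 652.8, -222.5]), 'size': array([34.1, 52.7]), 'yaw': 156.8, 'tab': array([ 671.9, -230.9]), 'tabsz': array([33.3, 10. ]), 'tabyaw': 159.1}
top {'px': array([453., 189.]), 'c': array([ 555.2, -343.6]), 'size': array([47. , 38.1]), 'yaw': -136.8, 'tab': array([ 568.9, -333.9]), 'tabsz': array([10.4, 32.7]), 'tabyaw': -136.2}
top {'px': array([371., 234.]), 'c': array([ 451.7, -111.5]), 'size': array([30.4, 43.3]), 'yaw': 110.8, 'tab': array([ 457.6, -126.9]), 'tabsz': array([30.4, 10.1]), 'tabyaw': 110.8}
top {'px': array([417., 235.]), 'c': array([ 446.5, -223.3]), 'size': array([30.8, 52.6]), 'yaw': 120.5, 'tab': array([ 457.3, -241.5]), 'tabsz': array([30.8,  9.8]), 'tabyaw': 120.5}
top {'px': array([352., 277.]), 'c': array([348.5, -92.7]), 'size': array([40. , 30.2]), 'yaw': -116.4, 'tab': array([355.5, -78.8]), 'tabsz': array([ 9.7, 30.3]), 'tabyaw': -117.8}
```

View pics/w3.png

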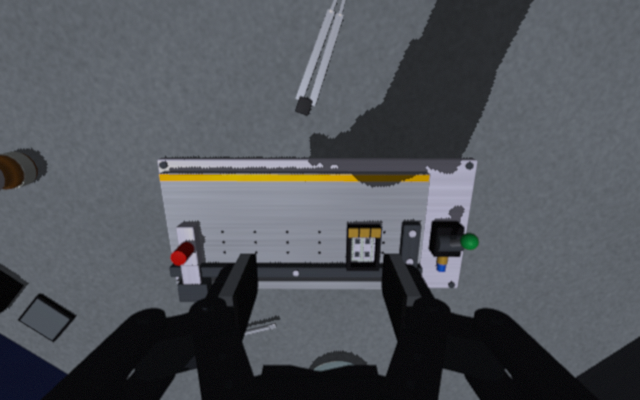

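A stands square against the fence with its tabs towards the stripe. Next is C, with a tool turn of -180°.

Call:
send_rows --series '[[60, [0.11, -0.66, 0], [0, 0, -1]], [60, [0.11, -0.66, 0], [0, 0, -1]], [60, [0.11, -0.66, 0], [0, 0, -1]], [60, [0.11, -0.66, 0], [0, 0, -1]], [60, [0.11, -0.66, 0], [0, 0, -1]], [60, [0.11, -0.66, 0], [0, 0, -1]], [60, [0.11, -0.66, 0], [0, 0, -1]], [60, [0.11, -0.66, 0], [0, 0, -1]]]'

```text
clock: 15.72
eef_pos: [557.4, -159.9, 214.4]
tool_rot: [3.141, 0.002, -3.082]
force: [0.7, 0.4, -0.2]
width: 59.7
gripper_force: 0.0
```

Call:
send_rows --series '[[70, [0.11, -0.66, 0], [0, 0, -1]], [70, [0.11, -0.66, 0], [0, 0, -1]], [70, [0.11, -0.66, 0], [0, 0, -1]], [70, [0.11, -0.66, 0], [0, 0, -1]], [70, [0, 0, 0], [0, 0, -1]], [70, [0, 0, 0], [0, 0, -1]], [70, [0, 0, 0], [0, 0, -1]], [70, [0, 0, 0], [0, 0, -1]]]'

```text
clock: 16.73
eef_pos: [583.7, -316.9, 214.1]
tool_rot: [3.14, 0.001, 2.503]
force: [0.1, 0.0, 0.9]
width: 70.1
gripper_force: 0.0
```

Call:
send_rows --series '[[70, [0, 0, 0], [0, 0, -1]], [70, [0, 0, 0], [0, 0, -1]], [70, [0, 0, 0], [0, 0, -1]], [70, [0, 0, 0], [0, 0, -1]], [70, [0, 0, 0], [0, 0, -1]], [70, [0, 0, 0], [0, 0, -1]], [70, [0, 0, 0], [0, 0, -1]], [70, [0, 0, 0], [0, 0, -1]]]'

```text
clock: 17.73
eef_pos: [583.8, -316.8, 214.2]
tool_rot: [3.14, -0.0, 1.806]
force: [-0.3, -0.5, -0.3]
width: 70.1
gripper_force: 0.0
```

Call:
send_rows --series '[[70, [0, 0, 0], [0, 0, -1]], [70, [0, 0, 0], [0, 0, -1]], [70, [0, 0, 0], [0, 0, -1]], [70, [0, 0, 0], [0, 0, -1]], [70, [0, 0, 0], [0, 0, -1]], [70, [0, 0, 0], [0, 0, -1]], [70, [0, 0, 0], [0, 0, -1]], [70, [0, 0, 0], [0, 0, -1]]]'

```text
clock: 18.73
eef_pos: [583.9, -316.7, 214.1]
tool_rot: [3.14, -0.001, 1.108]
force: [1.0, -0.5, 0.0]
width: 69.3
gripper_force: 0.0
```

Call:
send_rows --series '[[70, [0, 0, 0], [0, 0, -1]], [70, [0, 0, 0], [0, 0, -1]], [70, [0, 0, 0], [0, 0, -1]], [70, [0, 0, 0], [0, 0, -1]], [70, [0, 0, 0], [0, 0, -0.1]], [70, [0, 0, 0], [0, 0, 0]]]'

```text
clock: 19.48
eef_pos: [583.4, -317.1, 213.7]
tool_rot: [3.141, -0.001, 0.753]
force: [-0.3, -0.1, 0.2]
width: 69.9
gripper_force: 0.0
```

Run:
```python
from h import *
s=sensors.read_state();print(s["clock"],s["eef_pos"],np.degrees(s["tool_rot"]),s["width"],s["qpos"])
d=get_image("wrist");np.save("w4.npy",d,allow_pickle=True);save("w4.png",d["img"])
for m in modules(d):print(m)
```

```text
19.475 [ 583.35707539 -317.09371499  213.70245893] [ 1.79985136e+02 -3.91062243e-02  4.31703150e+01] 69.88289910300517 [ 0.13018181  0.75468443  0.59398055  1.5220079  -0.47053375  1.01016801
  0.03401927]
{'px': array([316.,  44.]), 'c': array([ 653.9, -224.2]), 'size': array([33.7, 47.7]), 'yaw': 159.6, 'tab': array([ 671.4, -230.7]), 'tabsz': array([33.3, 10.4]), 'tabyaw': 159.8}
{'px': array([ 91., 138.]), 'c': array([ 451.6, -113.6]), 'size': array([31.2, 34.3]), 'yaw': 110.5, 'tab': array([ 456.4, -125.4]), 'tabsz': array([31.1, 10.2]), 'tabyaw': 110.0}
{'px': array([  5., 178.]), 'c': array([345.1, -92.2]), 'size': array([47.4, 23.5]), 'yaw': -130.2, 'tab': array([359.4, -80.5]), 'tabsz': array([ 9.6, 17.7]), 'tabyaw': -112.8}
{'px': array([321., 196.]), 'c': array([ 555.8, -344.5]), 'size': array([50.6, 33.2]), 'yaw': -135.9, 'tab': array([ 569. , -332.8]), 'tabsz': array([ 8.8, 29.5]), 'tabyaw': -136.9}
{'px': array([186., 213.]), 'c': array([ 456.7, -238.1]), 'size': array([36.2, 22.5]), 'yaw': 32.3, 'tab': array([ 455.9, -240.6]), 'tabsz': array([30.9,  8.5]), 'tabyaw': 120.8}
```

Call:
send_rows --series '[[70, [-0.23, -0.23, -0.3], [0, 0, 0.1]], [70, [-0.23, -0.23, -0.5], [0, 0, 0]], [70, [0, 0, -0.6], [0, 0, 0]], [70, [0, 0, -0.6], [0, 0, 0]], [70, [0, 0, -0.6], [0, 0, 0]], [70, [0, 0, -0.4], [0, 0, 0]], [70, [0, 0, -0.1], [0, 0, 0]], [70, [0, 0, 0], [0, 0, 0]]]'

```text
clock: 20.52
eef_pos: [555.5, -345.4, 27.8]
tool_rot: [3.141, -0.0, 0.76]
force: [0.5, 0.2, 0.1]
width: 69.9
gripper_force: 0.0
```

Call:
send_rows --series '[[70, [0, 0, -0.11], [0, 0, 0]], [25, [0, 0, 0], [0, 0, 0]], [25, [0, 0, 0], [0, 0, 0]], [25, [0, 0, 0], [0, 0, 0]], [25, [0, 0, 0], [0, 0, 0]], [25, [0, 0, 0], [0, 0, 0]], [25, [0, 0, 0.2], [0, 0, 0]], [25, [0, 0, 0], [0, 0, 0]]]'

```text
clock: 21.52
eef_pos: [555.8, -345.5, 33.9]
tool_rot: [3.14, -0.0, 0.76]
force: [0.7, 0.1, -0.5]
width: 32.2
gripper_force: 59.9
```

Call:
send_rows --series '[[25, [0, 0, 0.4], [0, 0, 0]], [25, [0, 0, 0.5], [0, 0, 0.5]], [25, [0, 0.1, 0.6], [0, 0, 1]], [25, [0, 0.4, 0], [0, 0, 1]], [25, [0, 0.6, 0], [0, 0, 1]], [25, [0, 0.6, 0], [0, 0, 1]], [25, [0, 0.6, 0], [0, 0, 1]], [25, [0, 0.6, 0], [0, 0, 1]]]'

```text
clock: 22.52
eef_pos: [555.1, -169.8, 122.8]
tool_rot: [-3.141, -0.0, 1.33]
force: [1.0, 0.1, -0.4]
width: 32.3
gripper_force: 59.9
```

Call:
send_rows --series '[[25, [0, 0.6, 0], [0, 0, 1]], [25, [0, 0.6, 0], [0, 0, 1]], [25, [0, 0.6, 0], [0, 0, 1]], [25, [0, 0.6, 0], [0, 0, 1]], [25, [0, 0.6, 0], [0, 0, 1]], [25, [0, 0.6, 0], [0, 0, 1]], [25, [0, 0.6, 0], [0, 0, 1]], [25, [0, 0.6, 0], [0, 0, 1]]]'

```text
clock: 23.52
eef_pos: [555.1, 118.0, 122.8]
tool_rot: [-3.141, 0.0, 2.028]
force: [-0.1, 0.6, -0.8]
width: 32.5
gripper_force: 59.9
```

Call:
send_rows --series '[[25, [0, 0.6, 0], [0, 0, 1]], [25, [0, 0.6, 0], [0, 0, 1]], [25, [0.05, 0.5, 0], [0, 0, 1]], [25, [0, 0, 0], [0, 0, 1]], [25, [0, 0, 0], [0, 0, 1]], [25, [0, 0, 0], [0, 0, 1]], [25, [0, 0, 0], [0, 0, 1]], [25, [0, 0, 0], [0, 0, 1]]]'

```text
clock: 24.52
eef_pos: [558.0, 218.7, 122.7]
tool_rot: [-3.141, -0.0, 2.726]
force: [-0.7, -0.3, -0.7]
width: 32.4
gripper_force: 59.9
```

Call:
send_rows --series '[[25, [0, 0, 0], [0, 0, 1]], [25, [0, 0, 0], [0, 0, 1]], [25, [0, 0, 0], [0, 0, 1]], [25, [0, 0, 0], [0, 0, 1]], [25, [0, 0, 0], [0, 0, 1]], [25, [0, 0, 0], [0, 0, 1]], [25, [0, 0, 0], [0, 0, 1]], [25, [0, 0, 0], [0, 0, 1]]]'

```text
clock: 25.52
eef_pos: [558.1, 218.6, 122.7]
tool_rot: [-3.141, -0.001, -2.859]
force: [0.8, -0.4, -1.2]
width: 32.5
gripper_force: 59.9
```

Call:
send_rows --series '[[25, [0, 0, 0], [0, 0, 1]], [25, [0, 0, 0], [0, 0, 1]], [25, [0, 0, 0], [0, 0, 1]], [25, [0, 0, 0], [0, 0, 1]], [25, [0, 0, 0], [0, 0, 1]], [25, [0, 0, 0], [0, 0, 0.5]], [25, [0, 0, 0], [0, 0, 0]]]'

```text
clock: 26.4
eef_pos: [558.2, 218.7, 122.8]
tool_rot: [3.141, -0.0, -2.382]
force: [-1.2, -0.1, -0.2]
width: 32.7
gripper_force: 59.9
```

Call:
send_rows --series '[[25, [0.02, -0.2, 0], [0, 0, 0]], [25, [0, -0.21, -0.2], [0, 0, 0]], [25, [0, 0, -0.4], [0, 0, 0]], [25, [0, 0, -0.3], [0, 0, 0]], [25, [0, 0, -0.2], [0, 0, 0]], [25, [0, 0, 0], [0, 0, 0]]]'

```text
clock: 27.15
eef_pos: [558.8, 194.1, 55.8]
tool_rot: [3.141, -0.002, -2.381]
force: [-1.4, -0.4, -0.4]
width: 32.3
gripper_force: 59.9
```

Call:
send_rows --series '[[25, [0, 0, -0.025], [0, 0, 0]], [25, [0, 0, -0.015], [0, 0, 0]], [25, [0, 0, 0], [0, 0, 0]]]'

```text
clock: 27.52
eef_pos: [559.8, 194.4, 54.9]
tool_rot: [-3.141, 0.001, -2.381]
force: [0.9, 0.3, -0.8]
width: 32.1
gripper_force: 59.9
```

Call:
send_rows --series '[[25, [0, 0, -0.02], [0, 0, 0]], [25, [0, 0, -0.015], [0, 0, 0]], [25, [0, 0, 0], [0, 0, 0]]]'

```text
clock: 27.9
eef_pos: [559.4, 194.3, 52.3]
tool_rot: [3.142, -0.0, -2.381]
force: [0.7, -0.3, -1.1]
width: 32.1
gripper_force: 59.9
```

Call:
send_rows --series '[[25, [0.036, 0.034, 0], [0, 0, 0]], [25, [0.012, 0.011, 0], [0, 0, 0]], [25, [0, 0, 0], [0, 0, 0]]]'

```text
clock: 28.28
eef_pos: [562.4, 197.1, 52.4]
tool_rot: [3.142, 0.0, -2.381]
force: [-0.4, 0.1, -0.1]
width: 32.4
gripper_force: 59.9
```

Call:
send_rows --series '[[25, [0.012, 0.011, -0.005], [0, 0, 0]], [25, [0.012, 0.011, 0], [0, 0, 0]], [25, [0, 0, 0], [0, 0, 0]]]'

```text
clock: 28.65
eef_pos: [563.9, 198.4, 52.1]
tool_rot: [-3.142, 0.0, -2.381]
force: [0.6, 0.5, -0.8]
width: 32.1
gripper_force: 59.9
```

Call:
send_rows --series '[[25, [0.012, 0.011, 0], [0, 0, 0]], [25, [0, 0, 0], [0, 0, 0]]]'

```text
clock: 28.9
eef_pos: [564.4, 198.8, 52.0]
tool_rot: [3.142, -0.001, -2.381]
force: [-0.6, -1.1, -0.6]
width: 32.6
gripper_force: 60.0
```

Call:
send_rows --series '[[25, [0.012, 0.011, 0], [0, 0, 0]], [25, [0, 0, 0], [0, 0, 0]]]'

```text
clock: 29.15
eef_pos: [564.4, 198.9, 51.9]
tool_rot: [3.141, -0.002, -2.382]
force: [-2.9, -2.1, 0.4]
width: 32.3
gripper_force: 60.1
```

Call:
send_rows --series '[[25, [0.01, 0.009, 0], [0, 0, 0]], [42, [0, 0, 0], [0, 0, 0]], [42, [0, 0, 0], [0, 0, 0]], [42, [0, 0, 0.2], [0, 0, 0]], [42, [0, 0, 0.5], [0, 0, 0]], [60, [0, 0, 0.8], [0, 0, 0]], [60, [0.06, -0.3, 0.8], [0, 0, -0.8]], [60, [0.06, -0.65, 0.4], [0, 0, -1]]]'

```text
clock: 30.15
eef_pos: [574.5, 145.8, 218.2]
tool_rot: [-3.141, 0.007, -2.537]
force: [0.7, -1.3, 0.1]
width: 59.4
gripper_force: 0.0
```

Call:
send_rows --series '[[60, [0.1, -0.65, 0], [0, 0, -1]], [60, [0.1, -0.65, 0], [0, 0, -1]], [60, [0.1, -0.65, 0], [0, 0, -1]], [60, [0.1, -0.65, 0], [0, 0, -1]], [60, [0.1, -0.65, 0], [0, 0, -1]], [60, [0.1, -0.65, 0], [0, 0, -1]], [60, [0.1, -0.65, 0], [0, 0, -1]], [60, [0.05, -0.6, 0], [0, 0, -1]]]'

```text
clock: 31.15
eef_pos: [618.7, -167.1, 215.3]
tool_rot: [3.141, 0.002, 3.044]
force: [0.5, 0.4, -0.5]
width: 59.8
gripper_force: 0.0
```

Call:
send_rows --series '[[60, [0, -0.65, 0], [0, 0, -1]], [60, [0, -0.4, 0], [0, 0, -1]], [60, [0, 0, 0], [0, 0, -1]], [60, [0, 0, 0], [0, 0, 0]]]'

```text
clock: 31.65
eef_pos: [618.4, -228.1, 214.5]
tool_rot: [3.141, 0.0, 2.785]
force: [0.3, -0.0, 0.3]
width: 59.5
gripper_force: 0.0
```

Run:
```python
from h import *
s=sensors.read_state();print(s["clock"],s["eef_pos"],np.degrees(s["tool_rot"]),s["width"],s["qpos"])
d=get_image("wrist");np.save("w5.npy",d,allow_pickle=True);save("w5.png",d["img"])
for m in modules(d):print(m)
```

```text
31.65 [ 618.38365326 -228.10194409  214.50762461] [1.79950280e+02 2.20037357e-02 1.59591711e+02] 59.4825244765194 [ 0.31423547  0.67547152 -0.00516065  1.52514399  0.00294293  0.94056218
  1.52307949]
{'px': array([242.,  15.]), 'c': array([ 452.2, -235.1]), 'size': array([31.6, 23.8]), 'yaw': 31.9, 'tab': array([ 455.8, -241.2]), 'tabsz': array([32.4, 11. ]), 'tabyaw': 116.3}
{'px': array([621.,  47.]), 'c': array([600.5,  74.2]), 'size': array([ 9. , 52.1]), 'yaw': 131.7, 'tab': array([600.4,  73.4]), 'tabsz': array([10.1, 51.7]), 'tabyaw': -140.0}
{'px': array([334., 222.]), 'c': array([ 652.6, -223.3]), 'size': array([31.6, 50.6]), 'yaw': 159.6, 'tab': array([ 671.5, -230.4]), 'tabsz': array([31.5,  9.3]), 'tabyaw': 159.6}
```

View pics/w5.png

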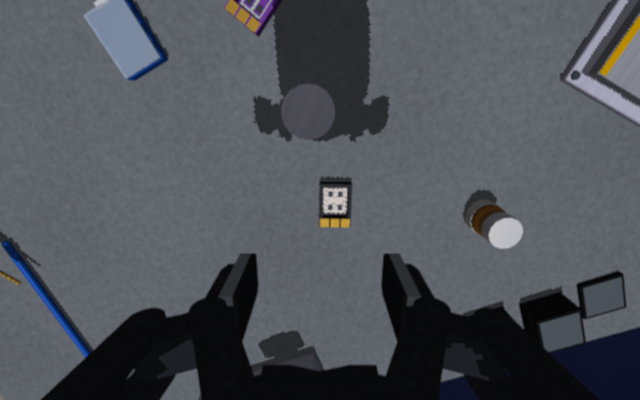

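B is at (335,200), upright with its tabs down-image, and measures 50x32 mm. Descending.

Call:
send_rows --series '[[60, [0.29, 0.035, -0.3], [0, 0, 0]], [60, [0.29, 0.035, -0.5], [0, 0, 0]], [60, [0, 0, -0.6], [0, 0, 0]], [60, [0, 0, -0.6], [0, 0, 0]], [60, [0, 0, -0.6], [0, 0, 0]], [60, [0, 0, -0.4], [0, 0, 0]], [60, [0, 0, -0.1], [0, 0, 0]], [60, [0, 0, 0], [0, 0, 0]]]'

```text
clock: 32.7
eef_pos: [653.3, -224.1, 28.5]
tool_rot: [3.141, 0.0, 2.786]
force: [0.6, 0.5, 0.7]
width: 60.2
gripper_force: 0.0
```

Call:
send_rows --series '[[60, [0, 0, -0.12], [0, 0, 0]], [25, [0, 0, 0], [0, 0, 0]], [25, [0, 0, 0], [0, 0, 0]], [25, [0, 0, 0], [0, 0, 0]], [25, [0, 0, 0], [0, 0, 0]], [25, [0, 0, 0], [0, 0, 0]], [25, [0, 0, 0.2], [0, 0, 0]], [25, [0, 0, 0], [0, 0, 0]]]'

```text
clock: 33.7
eef_pos: [653.5, -224.9, 33.9]
tool_rot: [3.142, 0.002, 2.785]
force: [0.2, -0.8, 0.4]
width: 32.1
gripper_force: 60.3
```

Call:
send_rows --series '[[25, [0, 0, 0.4], [0, 0, 0]], [25, [0, 0, 0.5], [0, 0, -0.2]], [25, [0, 0, 0.6], [0, 0, -1]], [25, [-0.05, 0.3, 0], [0, 0, -1]], [25, [-0.08, 0.55, 0], [0, 0, -1]], [25, [-0.08, 0.55, 0], [0, 0, -1]], [25, [-0.08, 0.55, 0], [0, 0, -1]], [25, [-0.08, 0.55, 0], [0, 0, -1]]]'

```text
clock: 34.7
eef_pos: [630.3, -73.4, 122.7]
tool_rot: [-3.142, -0.0, 2.241]
force: [0.6, 0.9, -0.4]
width: 32.2
gripper_force: 60.3
```

Call:
send_rows --series '[[25, [-0.08, 0.55, 0], [0, 0, -1]], [25, [-0.08, 0.55, 0], [0, 0, -1]], [25, [-0.08, 0.55, 0], [0, 0, -1]], [25, [-0.08, 0.55, 0], [0, 0, -1]], [25, [-0.08, 0.55, 0], [0, 0, -1]], [25, [-0.08, 0.55, 0], [0, 0, -1]], [25, [-0.08, 0.5, 0], [0, 0, -1]], [25, [0, 0, 0], [0, 0, -1]]]'

```text
clock: 35.7
eef_pos: [595.9, 157.9, 122.4]
tool_rot: [-3.14, -0.002, 1.548]
force: [0.9, -0.6, -0.2]
width: 32.5
gripper_force: 60.3
```

Call:
send_rows --series '[[25, [0, 0, 0], [0, 0, -1]], [25, [0, 0, 0], [0, 0, -1]], [25, [0, 0, 0], [0, 0, -1]], [25, [0, 0, 0], [0, 0, -1]], [25, [0, 0, 0], [0, 0, -1]], [25, [0, 0, 0], [0, 0, -1]], [25, [0, 0, 0], [0, 0, -1]], [25, [0, 0, 0], [0, 0, -1]]]'

```text
clock: 36.7
eef_pos: [596.8, 153.6, 122.7]
tool_rot: [-3.141, 0.0, 0.845]
force: [-0.3, 0.4, -0.1]
width: 32.2
gripper_force: 60.3
```

Call:
send_rows --series '[[25, [0, 0, 0], [0, 0, -1]], [25, [0, 0, 0], [0, 0, 0]], [25, [0, 0, 0], [0, 0, 0]]]'

```text
clock: 37.08
eef_pos: [596.9, 153.5, 122.8]
tool_rot: [-3.141, 0.0, 0.762]
force: [-0.4, -0.1, -0.6]
width: 32.5
gripper_force: 60.3
```

Call:
send_rows --series '[[25, [0, 0, -0.4], [0, 0, -0.03]], [25, [0, 0, -0.4], [0, 0, 0]], [25, [0, 0, -0.25], [0, 0, 0]], [25, [0, 0, -0.07], [0, 0, 0]], [25, [0, 0, 0], [0, 0, 0]], [25, [0, 0, -0.03], [0, 0, 0]], [25, [0, 0, 0], [0, 0, 0]]]'

```text
clock: 37.95
eef_pos: [597.3, 153.5, 54.4]
tool_rot: [3.141, -0.001, 0.758]
force: [-0.1, -0.0, -1.4]
width: 32.3
gripper_force: 60.3
```

Call:
send_rows --series '[[25, [0.036, 0.034, 0], [0, 0, 0]], [25, [0.024, 0.023, 0], [0, 0, 0]], [25, [0, 0, 0], [0, 0, 0]]]'

```text
clock: 38.33
eef_pos: [600.8, 157.1, 53.9]
tool_rot: [3.142, -0.0, 0.758]
force: [0.8, -0.5, 0.1]
width: 32.2
gripper_force: 60.3
```

Call:
send_rows --series '[[25, [0.012, 0.011, -0.005], [0, 0, 0]], [25, [0.012, 0.011, 0], [0, 0, 0]], [25, [0, 0, 0], [0, 0, 0]]]'

```text
clock: 38.7
eef_pos: [602.1, 158.2, 53.6]
tool_rot: [3.142, -0.0, 0.758]
force: [-0.1, -1.0, -0.9]
width: 32.5
gripper_force: 60.3
```

Call:
send_rows --series '[[25, [0.01, 0.009, -0.02], [0, 0, 0]], [25, [0, 0, 0], [0, 0, 0]]]'

```text
clock: 38.95
eef_pos: [602.6, 158.7, 52.2]
tool_rot: [-3.141, 0.0, 0.758]
force: [-0.0, -0.3, -0.3]
width: 32.4
gripper_force: 60.3
```

Call:
send_rows --series '[[25, [0.01, 0.009, -0.008], [0, 0, 0]], [25, [0, 0, 0], [0, 0, 0]]]'

```text
clock: 39.2
eef_pos: [603.3, 159.3, 51.9]
tool_rot: [-3.142, -0.0, 0.758]
force: [-0.4, -0.4, -0.5]
width: 32.6
gripper_force: 60.3
```

Call:
send_rows --series '[[25, [0.01, 0.009, 0], [0, 0, 0]], [25, [0, 0, 0], [0, 0, 0]]]'

```text
clock: 39.45
eef_pos: [603.9, 159.7, 51.9]
tool_rot: [3.142, -0.0, 0.758]
force: [0.2, -0.3, -1.3]
width: 32.4
gripper_force: 60.3
```

Call:
send_rows --series '[[25, [0.012, 0.011, 0], [0, 0, 0]], [25, [0, 0, 0], [0, 0, 0]]]'

```text
clock: 39.7
eef_pos: [604.0, 159.8, 51.8]
tool_rot: [-3.141, 0.001, 0.757]
force: [-2.9, -2.5, -0.1]
width: 32.6
gripper_force: 60.4
```

Call:
send_rows --series '[[25, [0.012, 0.011, 0], [0, 0, 0]], [25, [0, 0, 0], [0, 0, 0]]]'

```text
clock: 39.95
eef_pos: [604.0, 159.8, 51.7]
tool_rot: [-3.141, 0.003, 0.757]
force: [-4.2, -4.2, 2.2]
width: 32.2
gripper_force: 60.6
```

Call:
send_rows --series '[[25, [0.012, 0.011, 0], [0, 0, 0]], [25, [0, 0, 0], [0, 0, 0]]]'

```text
clock: 40.2
eef_pos: [604.1, 159.9, 51.7]
tool_rot: [-3.14, 0.004, 0.757]
force: [-5.6, -4.4, 4.3]
width: 32.5
gripper_force: 60.8
```

Call:
send_rows --series '[[42, [0, 0, 0], [0, 0, 0]], [42, [0, 0, 0], [0, 0, 0]], [42, [0, 0, 0.2], [0, 0, 0]], [42, [0, 0, 0.5], [0, 0, 0]], [50, [0, 0, 0.7], [0, 0, 0]], [50, [0.3, 0.3, 0.7], [0, 0, 0]], [50, [0.3, 0.3, 0.6], [0, 0, 0]], [50, [0, 0, 0], [0, 0, 0]]]'

```text
clock: 41.2
eef_pos: [645.2, 200.0, 218.1]
tool_rot: [3.138, -0.008, 0.761]
force: [-0.3, -0.7, 0.1]
width: 50.3
gripper_force: 0.0
```

```bash
cat > chk.py <<'E'
from h import *
import sys
s=sensors.read_state();print(s["clock"],s["eef_pos"],np.degrees(s["tool_rot"]),s["width"])
O=np.array([562.9,198.9]);a=np.radians(43.5);ex=np.array([np.cos(a),np.sin(a)]);ey=np.array([-ex[1],ex[0]])
hf=lambda p:np.round([(np.array(p[:2])-O)@ex,(np.array(p[:2])-O)@ey],1)
d=get_image("wrist");save(sys.argv[1],d["img"])
for q in blob(d,(0,150,60),(6,255,255),64):print("knob",q,hf(q[2]))
for q in blob(d,(45,120,20),(80,255,255),71):print("ball",q,hf(q[2]))
for m in modules(d,46):
    t=ray(d,*m["px"],46);print("tab",m["px"],hf(t),m["tabyaw"],m["tabsz"])
E
python3 chk.py w6.png
```

```text
41.2 [645.15077573 200.00361986 218.10305518] [179.78365361  -0.45681417  43.58942385] 50.3478734294097
knob (array([391.1, 246.9]), np.int32(193), array([651.2, 110.2,  64. ])) [   3.  -125.1]
ball (array([104.4, 274.5]), np.int32(238), array([443.5, 292. ,  71. ])) [-22.5 149.7]
tab [128. 212.] [ 32.1 131.3] -46.5 [13.8 13.3]
tab [210. 258.] [-18.2  56.1] -136.5 [ 8.8 34. ]
tab [274. 258.] [-18.2  -9.7] -136.5 [10.1 16.2]
tab [319. 258.] [-18.2 -56.1] -136.5 [ 8.8 34.1]
tab [542. 284.] [ -49.1 -293. ] -118.3 [14.9 30.2]
tab [192. 293.] [-59.7  79.5] -136.6 [ 8.2 68.6]
```

View pics/w6.png

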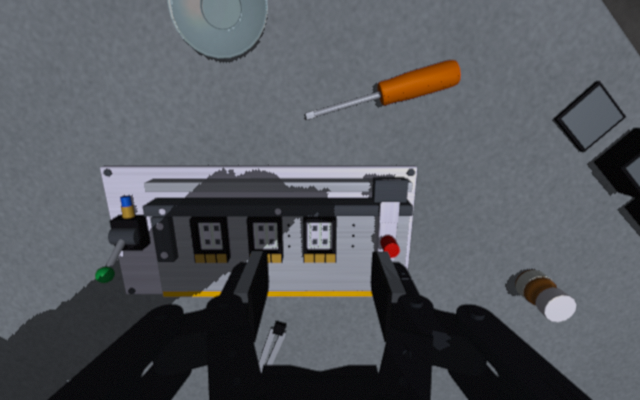

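The row is square, with all three tabs at holder x −18.2. Now I'll grip the knob and slide the jaw in.

Call:
send_rows --series '[[50, [0.03, -0.5, 0], [0, 0, 0]], [50, [0.03, -0.5, -0.2], [0, 0, 0]], [50, [0.03, -0.52, -0.4], [0, 0, 0]], [50, [0, 0, -0.6], [0, 0, 0]], [50, [0, 0, -0.6], [0, 0, 0]], [50, [0, 0, -0.4], [0, 0, 0]], [50, [0, 0, 0], [0, 0, 0]]]'

```text
clock: 42.12
eef_pos: [644.6, 105.8, 79.2]
tool_rot: [-3.138, 0.005, 0.756]
force: [-0.8, -0.3, 0.5]
width: 50.3
gripper_force: 0.0
```

Call:
send_rows --series '[[50, [0.09, 0.045, -0.05], [0, 0, 0]], [50, [0, 0, -0.1], [0, 0, 0]], [10, [0, 0, 0], [0, 0, 0]], [10, [0, 0, 0], [0, 0, 0]], [10, [0, 0, 0], [0, 0, 0]], [10, [0, 0, 0], [0, 0, 0]]]'

```text
clock: 42.88
eef_pos: [652.7, 109.4, 73.5]
tool_rot: [-3.141, -0.0, 0.758]
force: [-1.7, -0.1, 5.8]
width: 12.4
gripper_force: 58.7
```

Call:
send_rows --series '[[10, [-0.069, 0.0725, 0], [0, 0, 0]], [10, [-0.138, 0.145, 0], [0, 0, 0]], [10, [-0.138, 0.145, 0], [0, 0, 0]], [10, [-0.138, 0.145, 0], [0, 0, 0]], [10, [-0.069, 0.0725, 0], [0, 0, 0]], [10, [-0.069, 0.0725, 0], [0, 0, 0]], [10, [-0.069, 0.0725, 0], [0, 0, 0]], [10, [-0.069, 0.0725, 0], [0, 0, 0]]]'

```text
clock: 43.88
eef_pos: [607.1, 157.4, 73.5]
tool_rot: [3.141, -0.001, 0.758]
force: [2.3, -3.4, 5.9]
width: 12.4
gripper_force: 59.4
```

Call:
send_rows --series '[[10, [-0.069, 0.0725, 0], [0, 0, 0]], [10, [-0.069, 0.0725, 0], [0, 0, 0]], [10, [-0.069, 0.0725, 0], [0, 0, 0]], [10, [-0.069, 0.0725, 0], [0, 0, 0]], [10, [-0.069, 0.0725, 0], [0, 0, 0]], [10, [-0.055, 0.058, 0], [0, 0, 0]], [10, [0, 0, 0], [0, 0, 0]]]'

```text
clock: 44.75
eef_pos: [582.7, 183.0, 73.4]
tool_rot: [-3.141, -0.0, 0.758]
force: [1.1, -2.1, 6.5]
width: 12.7
gripper_force: 59.5
```

Call:
send_rows --series '[[10, [-0.028, 0.029, 0], [0, 0, 0]], [10, [-0.028, 0.029, 0], [0, 0, 0]], [10, [0, 0, 0], [0, 0, 0]]]'

```text
clock: 45.12
eef_pos: [579.7, 186.2, 73.5]
tool_rot: [3.141, -0.001, 0.758]
force: [1.8, -2.5, 6.7]
width: 12.6
gripper_force: 59.5
```

Call:
send_rows --series '[[10, [-0.014, 0.0145, 0], [0, 0, 0]], [10, [-0.014, 0.0145, 0], [0, 0, 0]], [10, [0, 0, 0], [0, 0, 0]]]'

```text
clock: 45.5
eef_pos: [578.1, 187.8, 73.5]
tool_rot: [3.141, -0.001, 0.758]
force: [2.2, -2.4, 5.4]
width: 12.6
gripper_force: 59.5
```

Call:
send_rows --series '[[10, [-0.014, 0.0145, 0], [0, 0, 0]], [10, [0, 0, 0], [0, 0, 0]]]'

```text
clock: 45.75
eef_pos: [577.4, 188.6, 73.5]
tool_rot: [3.141, -0.001, 0.758]
force: [3.0, -3.2, 6.0]
width: 12.4
gripper_force: 59.5
```

Call:
send_rows --series '[[10, [-0.014, 0.0145, 0], [0, 0, 0]], [10, [0, 0, 0], [0, 0, 0]]]'

```text
clock: 46.0
eef_pos: [576.5, 189.5, 73.5]
tool_rot: [3.141, -0.001, 0.758]
force: [2.0, -2.8, 6.0]
width: 12.5
gripper_force: 59.5
```

Call:
send_rows --series '[[10, [-0.014, 0.0145, 0], [0, 0, 0]], [10, [0, 0, 0], [0, 0, 0]]]'

```text
clock: 46.25
eef_pos: [576.3, 189.7, 73.5]
tool_rot: [3.139, -0.001, 0.757]
force: [3.6, -4.1, 5.0]
width: 12.5
gripper_force: 59.3
```

Call:
send_rows --series '[[10, [-0.014, 0.0145, 0], [0, 0, 0]], [10, [0, 0, 0], [0, 0, 0]]]'

```text
clock: 46.5
eef_pos: [576.2, 189.8, 73.5]
tool_rot: [3.137, -0.001, 0.757]
force: [6.0, -5.3, 3.7]
width: 12.6
gripper_force: 59.2
```

Call:
send_rows --series '[[10, [-0.014, 0.0145, 0], [0, 0, 0]], [10, [0, 0, 0], [0, 0, 0]]]'

```text
clock: 46.75
eef_pos: [576.2, 189.8, 73.5]
tool_rot: [3.135, -0.002, 0.756]
force: [6.3, -6.4, 1.2]
width: 12.6
gripper_force: 59.0
```

Call:
send_rows --series '[[10, [-0.014, 0.0145, 0], [0, 0, 0]], [10, [-0.014, 0.0145, 0], [0, 0, 0]], [10, [0, 0, 0], [0, 0, 0]], [40, [0, 0, 0], [0, 0, 0]], [40, [0, 0, 0], [0, 0, 0]], [40, [0, 0, 0.3], [0, 0, 0]], [40, [0, 0, 0.6], [0, 0, 0]], [40, [0.2, 0.2, 0.7], [0, 0, 0]]]'

```text
clock: 47.75
eef_pos: [582.9, 205.2, 170.5]
tool_rot: [-3.14, 0.002, 0.756]
force: [0.5, 1.3, 0.3]
width: 40.3
gripper_force: 0.0
```

Call:
send_rows --series '[[40, [0.4, 0.4, 0.5], [0, 0, 0]], [40, [0.4, 0.4, 0.2], [0, 0, 0]], [0, [0, 0, 0], [0, 0, 0]], [0, [0, 0, 0], [0, 0, 0]]]'

```text
clock: 48.25
eef_pos: [631.3, 253.2, 211.0]
tool_rot: [-3.141, 0.001, 0.757]
force: [0.5, 0.1, -0.1]
width: 4.1
gripper_force: 0.0
```

```bash
python3 chk.py w7.png; python3 -c "
import cv2;i=cv2.imread('pics/w7.png');cv2.imwrite('pics/w7c.png',cv2.resize(i[130:330,150:450],None,fx=2.6,fy=2.6,interpolation=2))"
```

```text
48.25 [631.29678447 253.16881986 211.03129669] [-1.79964693e+02  8.02129888e-02  4.33945937e+01] 4.055190483397142
knob (array([322.9, 275.7]), np.int32(29), array([570.8, 191.6,  64. ])) [  0.7 -10.7]
ball (array([157.3, 300.9]), np.int32(222), array([443.5, 291.9,  71. ])) [-22.6 149.6]
tab [253. 282.] [-17.6  61.5] -136.6 [10.5 70.2]
tab [586. 306.] [ -47.4 -290.6] -120.8 [16.3 29.8]
```

View pics/w7c.png

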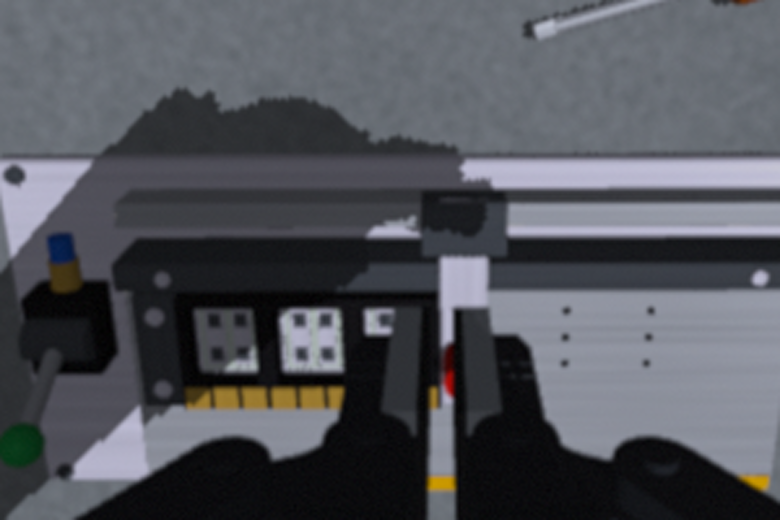

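Row A, C, B is butted tight against the stop, with the jaw against the last module and the tabs in one line. Next is the lever, whose ball is at holder (−22,149): I'll approach with closed fingers from the stripe side.

Call:
send_rows --series '[[0, [-0.3, 0.044, 0], [0, 0, 0]], [0, [-0.55, 0.044, 0], [0, 0, 0]], [0, [-0.55, 0.044, 0], [0, 0, 0]], [0, [-0.55, 0.044, 0], [0, 0, 0]], [0, [-0.55, 0.044, 0], [0, 0, 0]], [0, [-0.55, 0.044, 0], [0, 0, 0]], [0, [-0.4, 0.044, 0], [0, 0, 0]], [0, [0, 0, 0], [0, 0, 0]]]'

```text
clock: 49.3
eef_pos: [422.8, 271.7, 210.7]
tool_rot: [-3.14, 0.002, 0.758]
force: [0.6, -0.4, 0.2]
width: -0.4
gripper_force: 0.0
```

```bash
python3 chk.py w8.png
```

```text
49.3 [422.80076621 271.73371713 210.73269592] [-1.79880185e+02  1.28935896e-01  4.34525254e+01] -0.40476900597287374
knob (array([519.6, 129.4]), np.int32(266), array([574.5, 187.5,  64. ])) [  0.6 -16.3]
ball (array([321.1, 157.3]), np.int32(235), array([445.4, 291.7,  71. ])) [-21.4 148.2]
tab [568. 369.] [-270.4 -134.4] 110.4 [30.8 10. ]
```

Call:
send_rows --series '[[0, [0, 0, -0.5], [0, 0, 0]], [0, [0, 0, -0.6], [0, 0, 0]], [0, [0, 0, -0.6], [0, 0, 0]], [0, [0, 0, -0.4], [0, 0, 0]], [0, [0, 0, -0.12], [0, 0, 0]], [0, [0, 0, 0], [0, 0, 0]]]'

```text
clock: 50.1
eef_pos: [426.2, 271.6, 77.8]
tool_rot: [3.141, -0.0, 0.756]
force: [-0.5, -1.2, 0.1]
width: 0.2
gripper_force: 0.0
```

Call:
send_rows --series '[[0, [0.12, 0.113, 0], [0, 0, 0]], [0, [0.12, 0.113, 0], [0, 0, 0]], [0, [0.1, 0.1, 0], [0, 0, 0]], [0, [0.1, 0.1, 0], [0, 0, 0]], [0, [0.1, 0.1, 0], [0, 0, 0]], [0, [0.05, 0.05, 0], [0, 0, 0]], [0, [0, 0, 0], [0, 0, 0]]]'

```text
clock: 50.98
eef_pos: [461.1, 307.1, 77.6]
tool_rot: [3.141, -0.001, 0.758]
force: [-0.1, -0.9, 0.2]
width: 0.1
gripper_force: 0.0
```

Call:
send_rows --series '[[0, [0.018, 0.017, 0], [0, 0, 0]], [0, [0.018, 0.017, 0], [0, 0, 0]], [0, [0, 0, 0], [0, 0, 0]]]'

```text
clock: 51.35
eef_pos: [462.7, 308.6, 77.6]
tool_rot: [-3.141, 0.0, 0.757]
force: [-0.6, -0.2, 0.0]
width: -0.1
gripper_force: 0.8
```

Call:
send_rows --series '[[0, [0.018, 0.017, 0], [0, 0, 0]], [0, [0, 0, 0], [0, 0, 0]]]'

```text
clock: 51.6
eef_pos: [463.2, 309.0, 77.5]
tool_rot: [-3.141, 0.002, 0.757]
force: [-3.1, -3.2, 0.5]
width: 0.2
gripper_force: 2.4
```

Call:
send_rows --series '[[0, [0.018, 0.017, 0], [0, 0, 0]], [0, [0, 0, 0], [0, 0, 0]]]'

```text
clock: 51.85
eef_pos: [463.3, 309.2, 77.5]
tool_rot: [-3.14, 0.004, 0.757]
force: [-6.4, -4.9, 3.1]
width: -0.1
gripper_force: 3.9
```

At the limit stop: x ≈ 3.7, as predicted, with force rising. Backing off, then raising the arm and doing a final check.

Call:
send_rows --series '[[0, [-0.15, -0.14, 0], [0, 0, 0]], [0, [-0.3, -0.29, 0.1], [0, 0, 0]], [0, [-0.1, -0.1, 0.6], [0, 0, 0]], [0, [0, 0, 0.8], [0, 0, 0]], [0, [0, 0, 0.8], [0, 0, 0]], [0, [0.2, -0.2, 0.3], [0, 0, 0]], [0, [0.2, -0.3, 0], [0, 0, 0]], [0, [0, 0, 0], [0, 0, 0]]]'

```text
clock: 52.85
eef_pos: [457.5, 248.1, 234.6]
tool_rot: [3.141, -0.003, 0.755]
force: [-0.3, -0.5, -0.1]
width: 0.0
gripper_force: 0.0
```

```bash
python3 chk.py w9.png; python3 -c "
from h import *
i=cv2.imread('pics/w9.png')[:300]
t=get_image('top')['img'][..., ::-1][50:300,140:500]
cv2.imwrite('pics/fin.png',np.vstack([i,cv2.resize(t,(432,300))[:, :] if 0 else cv2.copyMakeBorder(cv2.resize(t,(432,300)),0,0,0,208,0)]))"
```

```text
52.85 [457.5075731  248.09620061 234.57308187] [179.94379679  -0.18788228  43.2400338 ] 0.002617811999836663
knob (array([455.4, 137.2]), np.int32(213), array([574.1, 187.8,  64. ])) [  0.5 -15.8]
ball (array([272.9, 115. ]), np.int32(252), array([476.3, 321.1,  71. ])) [ 21.3 148.3]
tab [525. 359.] [-269.9 -141.8] 110.6 [25.9  9.1]
```

View pics/fin.png

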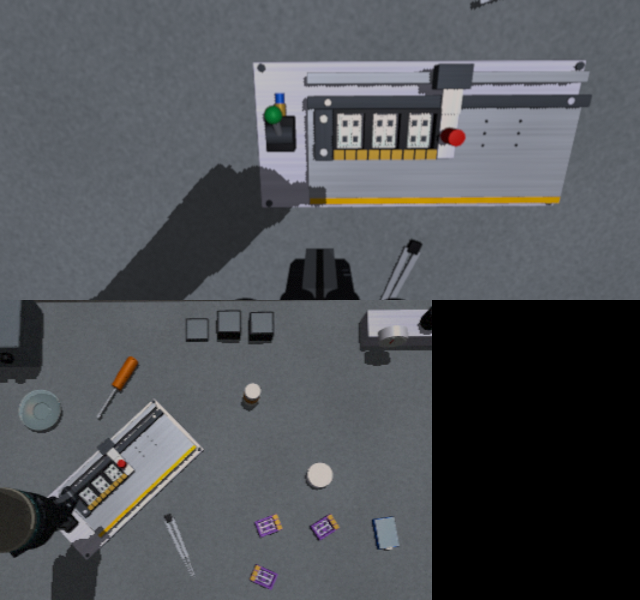

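The picture shows three modules at (349..421,130), tight and aligned between the stop and the jaw. The ball is at x +21.3, its mirrored position, so the vacuum is fully on. Everything else is undisturbed.

```bash
python3 -c "
from cell import ctrl;print(ctrl.finish_job())"
```

```text
the job is handed in; nothing more can be done
None
```

I loaded the three modules on the bench tight against the fence and end stop, tabs towards the yellow stripe, clamped them with the jaw, then flipped the vacuum lever fully on; the job was handed in at about 53 s.

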